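Find the full tack tin by its heft and weigh down the card press

ROBOT

A 7-joint arm with a two-finger parallel gripper is mounted at the origin on the work surface. World frame = base frame: x ahead of the robot, y to its left, z up, the work surface at z = 0. Lengths are in m, angles in rad, forces in N, time in s.
With the tool pointing down it reaches from about 0.4 to 0.875 m from the base axis. Payload 6.5 kg.
Tool frame: the origin (TCP) lies at the very end of the fingers, on their centre line; the grasp point (between the pads) lies 19 mm behind it (robot.grip_point_offset is the z of the grasp point in the tool frame, in m); z points along the fingers, y is the direction in which the jaws open and shut (so a half turn about z gives the same grasp; the last joint's range is limited). The gripper opens to 88 mm and grips with 3 to 60 N. Pads are 18 mm wide; open, the fingers measure 123 mm over their backs; the gripper's body (75 mm by 187 mm) begins 45 mm behind the grasp point.
Start: joints at [1.2, 0.536, -0.004, 1.538, 0.003, 1.067, -0.071], TCP at [0.195, -0.62, 0.239] pointing down, gripper open.
Joint ranges: [-2.7, 2.7], [-0.37, 2.16], [-1.27, 1.26], [0.24, 2.4], [-1.31, 4.45], [0.19, 1.91], [-2.76, 2.76]. Speed limits (rad/s): [2.39, 2.39, 3.14, 3.14, 3.14, 3.14, 3.14].

INTERFACE

Orientations are given as a unit quaternion [x, y, z, w].
In Python, from rig import robot gives the robot as it stands. The module is installed in compiled form; this text tells all that it offers.
- The arm moves only by the shell command python3 -m handwheel 'ROWS'. ROWS is JSON, one flat list of numbers, 7 for each row, row after row: the turn, a rotation vector about the tool's x, y, z in rad, then the shift along the tool's x, y, z in cm, then the finger opening in cm, from 0 to 8.81. In form: [rx, ry, rz, tx, ty, tz, grip, rx, ry, rz, tx, ty, tz, grip, ...]. A call has 1 to 20 rows; each row is the pose to reach, as a shift and turn from the pose commanded when the call began, along the tool's axes at that moment; what a row does not reach only later rows make up. A row lasts 1/8 s, in which the tool goes at most 62.5 mm and 10.7 degrees, less where a joint would pass 70% of its speed; a pose out of reach is approached as far as the arm can. A call with a gripper value outside its range is refused whole. The fingers move at their own pace and stop on an object; the grip force is fixed at half the most. Time passes only in rows, so rows that repeat a pose let the fingers close. It gives the time, the measured TCP pose, the force and the opening at its end, in the units of the state.
- robot.observe(): the state, without advancing time (a new reading comes with each control period).
- robot.capture(name): name is "scene" or "side" or "wrist"; returns a dict with "img" (420x560x3 uint8, red, green, blue), "fx", "fy", "cx", "cy" (pixels), "dist_coeffs" ([k1, k2, p1, p2, k3] as OpenCV has them; the pictures are not rectified), "extrinsics" (4x4, takes a point from world to camera coordinates); the wrist camera has in their place "tool_from_camera" (4x4, takes a point from camera to tool coordinates, whose origin is the TCP and whose axes are the flange's). Camera axes: x right, y up, looking along -z (the intrinsics and any distortion apply to the point x, -y, -z); pixel columns grow to the right and rows downward; lengths in m; the calibration is good to about 2 mm. A picture is of the moment at which its call begins: read the wrist's pose just before it. There is no depth.
- robot.close_job(): hands the job in, once; it reports no verdict.
The state is a dict: "clock": time; "q": joint angles; "dq": joint speeds; "joint_torque": joint torques, N m; "tool_pos": TCP position; "eef_rot": TCP orientation; "contact_force": force on the tool from outside, world axes, zero at the start; "wrist_torque": the same for the moment, N m; "grip_width": finger opening in m.
Only numpy, scipy, OpenCV 4.12 (cv2) and the standard library are available. Lean on these libraries where they do the work, as an engineer would, in place of code of your own. Each camera call takes 0.05 s, during which the arm holds its last target.

TASK

A freshly glued card is in the white spring press and needs a weight on it: feel which of the three tins in the rack is full of thumbtacks, and stand that tin upright in the middle of the press plate, its long side running from cheek to cheek, so that it alone holds the plate fully down. In the rack a tin can be taken only by its narrow ends and between the cheeks only by its broad faces, so it has to be set down on the way and taken anew. Leave the two empty tins standing in the rack, do not drop or tip any tin, and leave the jar, tumbler and clip board alone.

Things in the scene. Friction and masses are not known exactly. Their poses are not given: they have to be found in the camera images.
- tin_a_center (a point): One of three outwardly identical steel tins, 60 (x) by 40 (y) by 80 mm tall (z up); this point is its centre, 40 mm above its underside. Stands in a lane of the rack, its x along the rack's x. One tin is full of thumbtacks (0.54 to 0.70 kg), two are empty (0.12 to 0.18 kg); which is which cannot be seen and changes every time.
- tin_b_center (a point): One of three outwardly identical steel tins, 60 (x) by 40 (y) by 80 mm tall (z up); this point is its centre, 40 mm above its underside. Stands in a lane of the rack, its x along the rack's x. One tin is full of thumbtacks (0.54 to 0.70 kg), two are empty (0.12 to 0.18 kg); which is which cannot be seen and changes every time.
- tin_c_center (a point): One of three outwardly identical steel tins, 60 (x) by 40 (y) by 80 mm tall (z up); this point is its centre, 40 mm above its underside. Stands in a lane of the rack, its x along the rack's x. One tin is full of thumbtacks (0.54 to 0.70 kg), two are empty (0.12 to 0.18 kg); which is which cannot be seen and changes every time.
- rack: Plywood rack fixed to the desk. Origin: underside centre, z up. Base 76 (x) by 186 mm (y), 4 mm thick; tins stand on it. Four upright boards at y = -85.5, -28.5, 28.5, 85.5 mm, 5 mm thick, 48 mm long in x, tops at 84 mm, level with the tins' tops, make three 52 mm lanes open at both x ends. Tin ends stick out some 6 mm there, free to grip; no finger room at the broad sides.
- press: White plastic card press fixed to the desk. Origin: underside centre, z up. Base 120 (x) by 90 mm (y), 12 mm thick. Two upright cheeks, 60 mm wide in y, 9 mm thick, inner faces at x = -36 and 36 mm, tops at 110 mm; its y sides are open. The sprung plate lies between the cheeks, a sheet of card under it.
- press_plate_top (a point): Centre of the top face of the press plate (68 mm in x by 62 mm in y), 30 mm above the desk when up, 22 mm when fully down.
- press_plate (a joint): Travel of the sprung press plate straight down: 0 up, 0.008 m fully down. It starts to move at about 2.4 N and is fully down at about 3.2 N: an empty tin does not move it, the full tin takes it all the way.
- jar: Cream ceramic jar with a cork stopper, 82 mm across, 98 mm tall, origin at the centre of its underside. Leave it alone.
- tumbler: Green glass tumbler, open at the top, 72 mm across, 90 mm tall, origin at the centre of its underside. Leave it alone.
- clipboard: White plastic spring clip board lying flat, 210 mm (x) by 150 mm (y), up to 18 mm thick at the clip, origin at the centre of its underside. Leave it alone.

How it is judged:
By the outcome, as a careful person would: the job done as asked, in the order asked, and still so for the second after the job is handed in, with the robot touching nothing.
It also fails if it takes over 72 s, if anything falls off the work surface, if the arm or the gripper's body presses on something with over 40 N, if the wrist force passes 120 N, or if a joint passes its speed limit or range.

## Working session

There is one attempt and no reset: what is moved stays moved. The work goes in short steps, Python scripts to look and compute and a shell command to move; the robot and the scene stay as the last step left them, time stands still between calls to the robot, and variables do not carry over. Pictures are saved under pics/ and viewed, and the job is handed in when it is done.

```bash
mkdir -p pics; cat > h.py <<'E'
from rig import robot
import numpy as np, cv2
from scipy.spatial.transform import Rotation as R
def cap(name,tag):
    s=robot.observe(); c=robot.capture(name); cv2.imwrite(f"pics/{tag}.png",cv2.cvtColor(c["img"],cv2.COLOR_RGB2BGR))
    if name=="wrist":
        T=np.eye(4);T[:3,:3]=R.from_quat(s["eef_rot"]).as_matrix();T[:3,3]=s["tool_pos"]
        c["W"]=T@np.array(c["tool_from_camera"])
    else: c["W"]=np.linalg.inv(np.array(c["extrinsics"]))
    return c
def ray(c,uv):
    K=np.array([[c["fx"],0,c["cx"]],[0,c["fy"],c["cy"]],[0,0,1.]])
    p=cv2.undistortPoints(np.array(uv,float).reshape(-1,1,2),K,np.array(c["dist_coeffs"],float)).reshape(-1,2)
    d=np.c_[p[:,0],-p[:,1],-np.ones(len(p))]@c["W"][:3,:3].T
    return c["W"][:3,3],d
def plane(c,uv,z):
    o,d=ray(c,uv); return o+d*((z-o[2])/d[:,2])[:,None]
def proj(c,P):
    K=np.array([[c["fx"],0,c["cx"]],[0,c["fy"],c["cy"]],[0,0,1.]])
    q=(np.atleast_2d(P)-c["W"][:3,3])@c["W"][:3,:3]
    q=q*[1,-1,-1]
    return cv2.projectPoints(q,np.zeros(3),np.zeros(3),K,np.array(c["dist_coeffs"],float))[0].reshape(-1,2)
E
python3 - <<'E'
from h import *
import pickle
for n in ["scene","side","wrist"]:
    c=cap(n,n+"0"); pickle.dump(c,open(n+"0.pkl","wb")); print(n,c["W"].round(3).tolist(),c["fx"],c["dist_coeffs"])
s=robot.observe(); print({k:np.round(v,3).tolist() for k,v in s.items()},robot.grip_point_offset)
E
```

```text
scene [[0.41, -0.589, 0.697, 1.287], [0.912, 0.27, -0.308, -0.302], [-0.007, 0.762, 0.648, 0.646], [0.0, 0.0, 0.0, 1.0]] 509.441330790161 [-0.03574005  0.          0.          0.          0.        ]
side [[-0.996, 0.061, -0.066, 0.574], [-0.09, -0.651, 0.753, 0.782], [0.003, 0.756, 0.654, 0.746], [0.0, 0.0, 0.0, 1.0]] 537.2176385191125 [0.06339824 0.         0.         0.         0.        ]
wrist [[0.301, 0.921, 0.249, 0.259], [-0.954, 0.291, 0.077, -0.599], [-0.002, -0.261, 0.965, 0.384], [0.0, 0.0, 0.0, 1.0]] 362.49760452989915 [-0.0959138  0.         0.         0.         0.       ]
{'clock': 0.15, 'q': [1.2, 0.537, -0.004, 1.539, 0.003, 1.067, -0.071], 'dq': [-0.0, -0.003, 0.001, -0.002, 0.0, 0.001, 0.0], 'joint_torque': [0.001, -57.133, 0.991, -25.183, -0.056, 0.015, 0.0], 'tool_pos': [0.195, -0.62, 0.238], 'eef_rot': [0.988, 0.152, -0.0, -0.001], 'contact_force': [-0.3, 0.602, 0.41], 'wrist_torque': [-0.002, -0.04, -0.018], 'grip_width': 0.088} -0.0187
```

View pics/scene0.png

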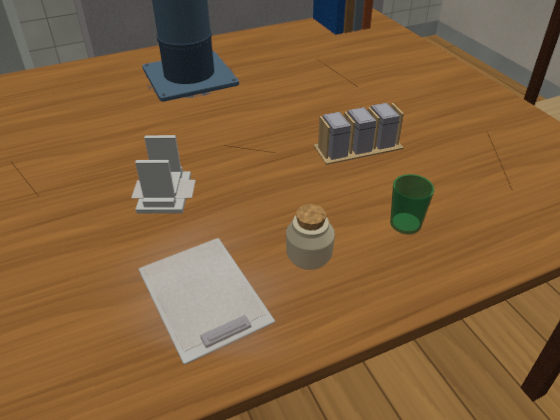

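View pics/side0.png

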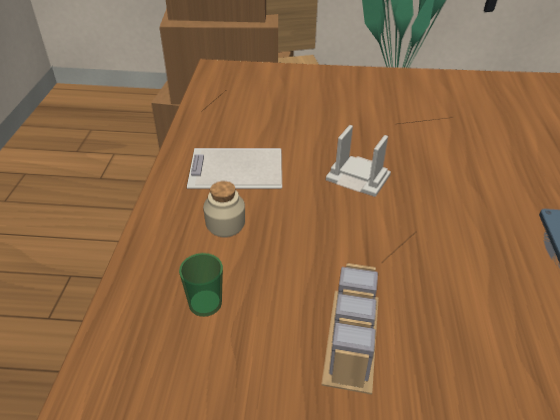

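View pics/wrist0.png

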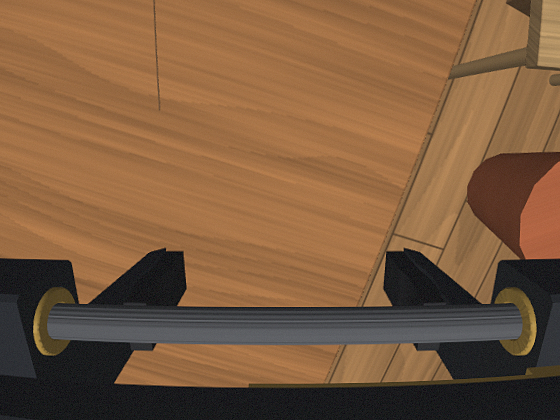

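The scene view shows the rack at about (360,130), the press at (165,180), the jar at (310,235), the tumbler at (410,205) and the clipboard at (205,300). I'll zoom in for the measurements.

```bash
python3 - <<'E'
import cv2
a=cv2.imread("pics/scene0.png");b=cv2.imread("pics/side0.png")
def z(im,x,y,w,h,f,n): cv2.imwrite("pics/"+n,cv2.resize(im[y:y+h,x:x+w],None,fx=f,fy=f,interpolation=cv2.INTER_CUBIC))
z(a,305,90,110,80,7,"z_rack_scene.png")
z(a,120,125,90,95,6,"z_press_scene.png")
z(b,310,255,90,140,4,"z_rack_side.png")
z(b,315,115,90,85,7,"z_press_side.png")
E
```

```text
(no output)
```

View pics/z_rack_scene.png

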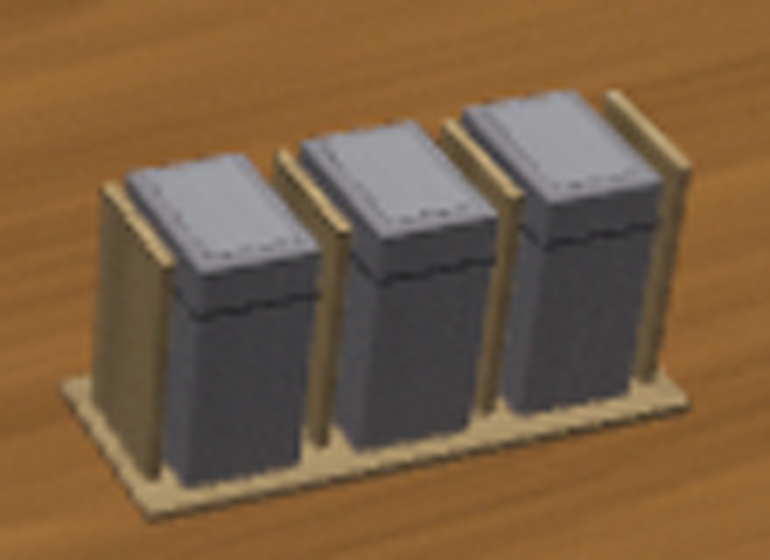

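View pics/z_rack_side.png

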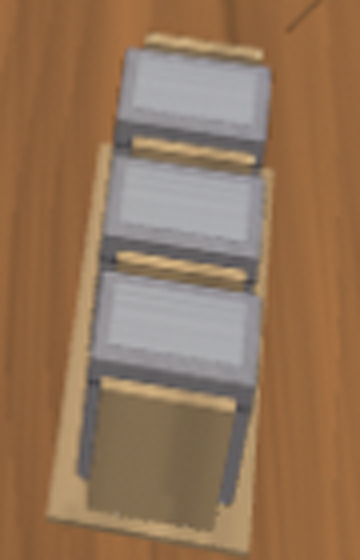

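View pics/z_press_scene.png

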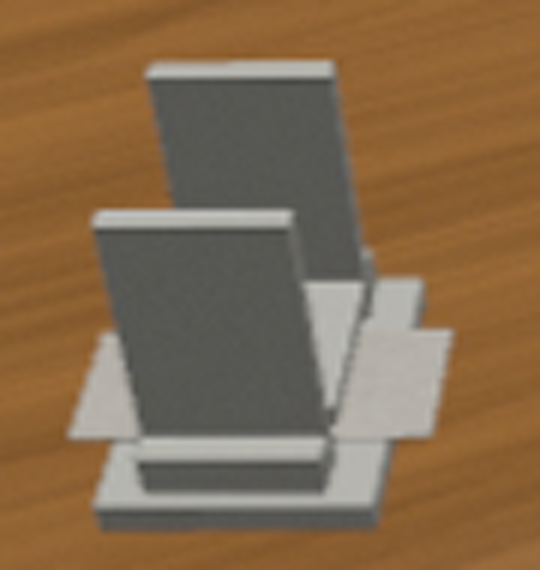

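View pics/z_press_side.png

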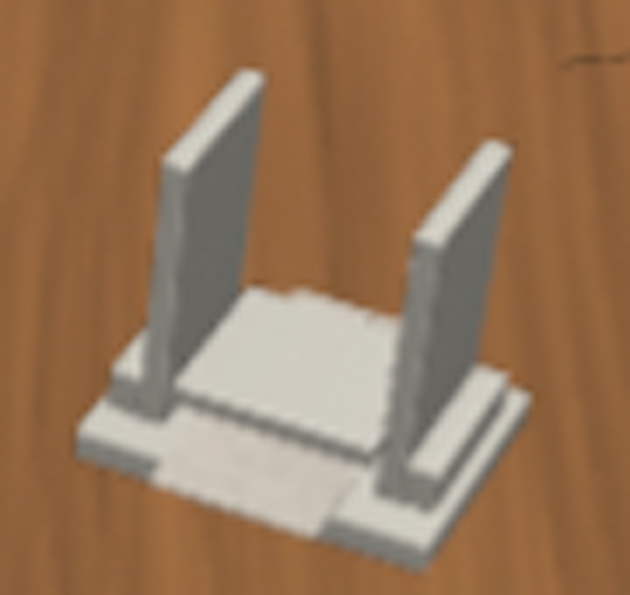

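```bash
python3 - <<'E'
from h import *
import pickle
S=pickle.load(open("scene0.pkl","rb"));D=pickle.load(open("side0.pkl","rb"))
def m(p,x,y,f): return (np.array(p,float)+0.5)/f-0.5+[x,y]
def show(c,quads,z,x,y,f,n):
    for q in quads:
        P=plane(c,m(q,x,y,f),z); e=np.diff(np.r_[P,P[:1]],axis=0)[:,:2]
        print(n,P.mean(0).round(4),"edges",np.linalg.norm(e,axis=1).round(3),"ang",np.degrees(np.arctan2(e[:,1],e[:,0])).round(1))
show(S,[[(127,172),(243,155),(320,250),(205,270)],[(300,142),(415,122),(497,213),(382,236)],[(462,108),(578,90),(663,182),(550,203)]],.084,305,90,7,"tin scene")
show(D,[[(127,50),(270,67),(268,142),(118,137)],[(112,155),(262,170),(257,262),(106,240)],[(103,268),(262,295),(255,385),(93,362)]],.084,310,255,4,"tin side")
show(S,[[(95,212),(293,212),(293,228),(95,228)],[(150,63),(333,63),(333,79),(150,79)]],.110,120,125,6,"cheek scene")
show(D,[[(245,70),(265,76),(186,168),(163,160)],[(490,141),(512,150),(440,248),(413,238)]],.110,315,115,7,"cheek side")
show(S,[[(62,385),(150,520),(690,405),(600,270)]],.004,305,90,7,"rackbase scene")
show(D,[[(105,145),(272,170),(247,552),(48,518)]],.004,310,255,4,"rackbase side")
# obstacles
print("jar",plane(S,[(310,258)],0),plane(S,[(311,225)],.08),plane(D,[(224,195)],.09))
print("tumbler",plane(S,[(410,187)],.09),plane(D,[(203,268)],.09))
print("clip",plane(S,[(140,275),(217,242),(271,318),(187,354)],0.003).round(3).tolist())
E
```

```text
tin scene [0.4912 0.184  0.084 ] edges [0.038 0.058 0.036 0.059] ang [ 80.9  -6.3 -97.1 174.8]
tin scene [0.4964 0.2418 0.084 ] edges [0.039 0.057 0.038 0.058] ang [ 83.6  -6.1 -94.7 174.6]
tin scene [0.5009 0.2981 0.084 ] edges [0.04  0.059 0.038 0.06 ] ang [ 82.   -7.6 -95.9 173.9]
tin side [0.4923 0.1905 0.084 ] edges [0.059 0.04  0.059 0.047] ang [176.3  85.9   3.1 -94.4]
tin side [0.4982 0.2459 0.084 ] edges [0.058 0.045 0.057 0.042] ang [178.1  84.7  -4.8 -93. ]
tin side [0.5017 0.3016 0.084 ] edges [0.059 0.039 0.058 0.042] ang [173.7  83.5  -3.9 -94.6]
cheek scene [ 0.5132 -0.2091  0.11  ] edges [0.06  0.008 0.06  0.008] ang [  65.1  -14.8 -114.9  168. ]
cheek scene [ 0.439 -0.176  0.11 ] edges [0.059 0.009 0.059 0.01 ] ang [  65.   -15.3 -115.   167.3]
cheek side [ 0.5134 -0.2041  0.11  ] edges [0.007 0.059 0.008 0.058] ang [ 154.8   65.4  -28.1 -115.6]
cheek side [ 0.4399 -0.1697  0.11  ] edges [0.008 0.059 0.009 0.059] ang [ 145.4   65.8  -30.1 -115.4]
rackbase scene [0.4954 0.2449 0.004 ] edges [0.077 0.186 0.081 0.195] ang [ -6.8  84.8 166.6 -94.1]
rackbase side [0.4966 0.246  0.004 ] edges [0.073 0.185 0.075 0.185] ang [174.4  84.   -5.1 -96.4]
jar [[ 0.75258139 -0.00761682  0.        ]] [[ 0.7539374  -0.00946708  0.08      ]] [[0.74273613 0.00728369 0.09      ]]
tumbler [[0.74882664 0.18619053 0.09      ]] [[0.74624321 0.19531244 0.09      ]]
clip [[0.672, -0.285, 0.003], [0.651, -0.142, 0.003], [0.843, -0.121, 0.003], [0.851, -0.257, 0.003]]
```

```bash
cat >> h.py <<'E'
def go(x,y,z,a,pos=None,rot=None):
    "row numbers for TCP target, tool x at yaw a deg, pointing down, from measured pose"
    s=robot.observe(); R0=R.from_quat(s["eef_rot"]); p=np.array(s["tool_pos"])
    ar=np.radians(a); Rt=R.from_matrix(np.array([[np.cos(ar),np.sin(ar),0],[np.sin(ar),-np.cos(ar),0],[0,0,-1.]]))
    r=(R0.inv()*Rt).as_rotvec(); t=R0.inv().apply(np.array([x,y,z])-p)*100
    print("row",r.round(3).tolist()+t.round(2).tolist(),"| at",p.round(4),"yaw",round(np.degrees(np.arctan2(*R0.as_matrix()[[1,0],0])),2),"q7",round(s["q"][6],2),"t",s["clock"])
E
python3 -c "
from h import *
go(.4765,-.19,.26,-24.5)"
```

```text
row [-0.001, 0.001, 0.732, 39.75, -32.53, -2.15] | at [ 0.1949 -0.6196  0.2381] yaw 17.47 q7 -0.07 t 0.15
```

```bash
python3 -m handwheel '[0,0,0.732,39.75,-32.5,-2.15,8.8, 0,0,0.732,39.75,-32.5,-2.15,8.8, 0,0,0.732,39.75,-32.5,-2.15,8.8, 0,0,0.732,39.75,-32.5,-2.15,8.8, 0,0,0.732,39.75,-32.5,-2.15,8.8, 0,0,0.732,39.75,-32.5,-2.15,8.8, 0,0,0.732,39.75,-32.5,-2.15,8.8, 0,0,0.732,39.75,-32.5,-2.15,8.8, 0,0,0.732,39.75,-32.5,-2.15,8.8, 0,0,0.732,39.75,-32.5,-2.15,8.8, 0,0,0.732,39.75,-32.5,-2.15,8.8, 0,0,0.732,39.75,-32.5,-2.15,8.8]'
python3 - <<'E'
from h import *
import pickle
c=cap("wrist","wpress"); pickle.dump(c,open("wpress.pkl","wb")); go(.4765,-.19,.26,-24.5)
go(.497,.244,.26,84.5)
E
```

```text
clock: 1.65
tool_pos: [0.4758, -0.1922, 0.2601]
eef_rot: [0.977, -0.213, -0.0, 0.0]
contact_force: [-0.4, 0.1, 0.7]
grip_width: 0.0884
row [0.0, 0.0, -0.002, -0.03, -0.21, 0.01] | at [ 0.4759 -0.1921  0.2601] yaw -24.62 q7 -1.72 t 1.7
row [0.0, 0.001, -1.904, -16.25, -40.52, -0.0] | at [ 0.4759 -0.1921  0.2601] yaw -24.62 q7 -1.72 t 1.7
```

View pics/wpress.png

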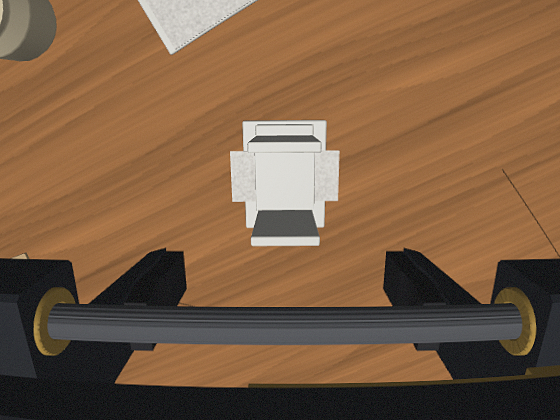

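```bash
python3 - <<'E'
import cv2
a=cv2.imread("pics/wpress.png")
cv2.imwrite("pics/z_wpress.png",cv2.resize(a[115:255,225:345],None,fx=4,fy=4,interpolation=cv2.INTER_CUBIC))
E
```

```text
(no output)
```

View pics/z_wpress.png

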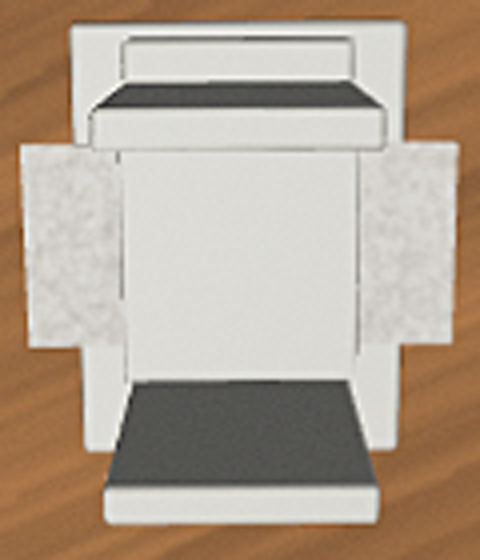

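```bash
python3 -m handwheel '[0,0,-1.904,-16.25,-40.5,0,8.8, 0,0,-1.904,-16.25,-40.5,0,8.8, 0,0,-1.904,-16.25,-40.5,0,8.8, 0,0,-1.904,-16.25,-40.5,0,8.8, 0,0,-1.904,-16.25,-40.5,0,8.8, 0,0,-1.904,-16.25,-40.5,0,8.8, 0,0,-1.904,-16.25,-40.5,0,8.8, 0,0,-1.904,-16.25,-40.5,0,8.8, 0,0,-1.904,-16.25,-40.5,0,8.8, 0,0,-1.904,-16.25,-40.5,0,8.8, 0,0,-1.904,-16.25,-40.5,0,8.8, 0,0,-1.904,-16.25,-40.5,0,8.8, 0,0,-1.904,-16.25,-40.5,0,8.8]'
python3 - <<'E'
from h import *
import pickle
c=cap("wrist","wrack"); pickle.dump(c,open("wrack.pkl","wb")); go(.497,.244,.26,84.5)
cv2.imwrite("pics/z_wrack.png",cv2.resize(cv2.imread("pics/wrack.png")[90:260,130:430],None,fx=2.6,fy=2.6,interpolation=cv2.INTER_CUBIC))
E
```

```text
clock: 3.32
tool_pos: [0.4967, 0.245, 0.2602]
eef_rot: [0.74, 0.672, -0.0, 0.0]
contact_force: [-0.3, 0.3, -1.0]
grip_width: 0.088
row [0.0, 0.0, 0.0, -0.11, 0.05, 0.03] | at [0.4966 0.2451 0.2603] yaw 84.52 q7 -0.87 t 3.375
```

View pics/wrack.png

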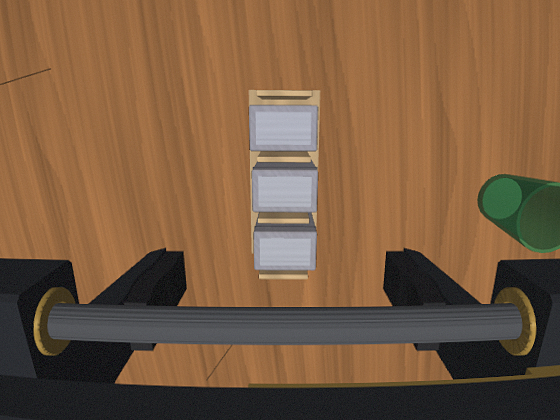

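View pics/z_wrack.png

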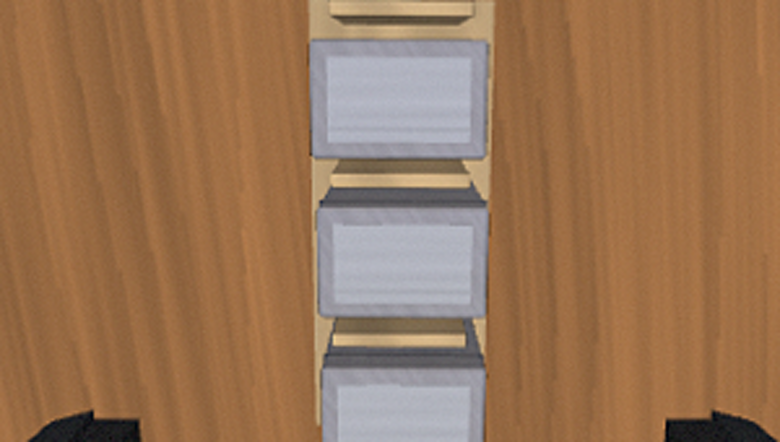

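```bash
python3 - <<'E'
from h import *
import pickle
P=pickle.load(open("wpress.pkl","rb"));W=pickle.load(open("wrack.pkl","rb"))
def m(p,x,y,f): return (np.array(p,float)+0.5)/f-0.5+[x,y]
def show(c,quads,z,x,y,f,n):
    for q in quads:
        X=plane(c,m(q,x,y,f),z); e=np.diff(np.r_[X,X[:1]],axis=0)[:,:2]
        print(n,X.mean(0).round(4),"edges",np.linalg.norm(e,axis=1).round(3),"ang",np.degrees(np.arctan2(e[:,1],e[:,0])).round(1))
show(W,[[(311,41),(487,41),(487,157),(312,156)],[(318,207),(486,207),(486,317),(320,318)],[(323,366),(484,366),(485,468),(324,468)]],.084,130,90,2.6,"tin")
show(P,[[(91,108),(386,108),(386,150),(91,150)],[(105,487),(379,487),(378,523),(105,523)]],.110,225,115,4,"cheek")
show(P,[[(72,22),(406,24),(396,450),(85,450)]],.012,225,115,4,"base")
show(P,[[(121,152),(359,152),(351,381),(128,381)]],.030,225,115,4,"plate(partly hidden)")
E
```

```text
tin [0.5008 0.2998 0.084 ] edges [0.058 0.038 0.059 0.038] ang [ -5.5 -94.4 174.2  83.8]
tin [0.4965 0.2438 0.084 ] edges [0.058 0.039 0.059 0.04 ] ang [ -5.5 -94.2 174.9  84.2]
tin [0.4915 0.1862 0.084 ] edges [0.058 0.04  0.06  0.04 ] ang [ -5.5 -93.6 174.5  83.7]
cheek [ 0.512 -0.208  0.11 ] edges [0.06  0.008 0.06  0.008] ang [-114.6  156.7   65.4  -25.9]
cheek [ 0.4383 -0.175   0.11  ] edges [0.059 0.008 0.059 0.008] ang [-114.6  155.4   65.4  -26.1]
base [ 0.4752 -0.1916  0.012 ] edges [0.089 0.119 0.089 0.119] ang [-114.9  155.6   65.4  -24.4]
plate(partly hidden) [ 0.472  -0.1901  0.03  ] edges [0.061 0.061 0.06  0.061] ang [-114.6  154.6   65.4  -24. ]
```

```bash
python3 -m handwheel '[0,0,0,-0.1,0.05,12,8.8, 0,0,0,-0.1,0.05,12,8.8, 0,0,0,-0.1,0.05,18,8.8, 0,0,0,-0.1,0.05,20,8.8, 0,0,0,-0.1,0.05,22.5,8.8, 0,0,0,-0.1,0.05,22.5,8.8, 0,0,0,-0.1,0.05,22.5,8.8]'
python3 -c "
from h import *
go(.4965,.244,.035,84.4); print([robot.observe()[k] for k in ('contact_force','wrist_torque','joint_torque')])"
```

```text
clock: 4.25
tool_pos: [0.4981, 0.2449, 0.0369]
eef_rot: [0.74, 0.673, 0.001, 0.0]
contact_force: [-0.1, -0.8, 0.7]
grip_width: 0.0881
row [0.002, -0.001, 0.003, -0.11, -0.15, 0.19] | at [0.4981 0.2449 0.0369] yaw 84.6 q7 -1.05 t 4.25
[array([-0.06610679, -0.75623595,  0.69214579]), array([-0.07207503, -0.09629811, -0.03177457]), array([-1.08509758e-01, -5.35063648e+01, -6.48343295e+00, -1.48852435e+01,
       -2.49128079e-02, -3.11694341e-02, -2.09652440e-03])]
```

```bash
python3 -m handwheel '[0,0,0,0,-0.1,0,5, 0,0,0,0,-0.1,0,5, 0,0,0,0,-0.1,0,5, 0,0,0,0,-0.1,0,5, 0,0,0,0,-0.1,0,5]'
python3 -m handwheel '[0,0,0,0,0,-0.5,5, 0,0,0,0,0,-1.2,5,0,0,0,0,0,-1.2,5,0,0,0,0,0,-1.2,5]'
for i in 1 2; do python3 -m handwheel '[0,0,0,0,0,0,5]' | grep -E 'contact|pos|grip'; done
```

```text
clock: 4.88
tool_pos: [0.4963, 0.2443, 0.0356]
eef_rot: [0.74, 0.673, 0.0, 0.0]
contact_force: [-0.6, -0.7, 5.5]
grip_width: 0.0597
clock: 5.38
tool_pos: [0.4959, 0.2442, 0.0472]
eef_rot: [0.74, 0.673, -0.0, -0.0]
contact_force: [0.2, 0.2, -1.3]
grip_width: 0.0598
tool_pos: [0.4959, 0.2442, 0.047]
contact_force: [0.6, -0.5, -0.7]
grip_width: 0.0598
tool_pos: [0.4959, 0.2442, 0.0471]
contact_force: [0.7, 0.1, -1.9]
grip_width: 0.0597
```

```bash
python3 -m handwheel '[0,0,0,0,0,0.8,5, 0,0,0,0,0,1.2,5,0,0,0,0,0,1.2,5,0,0,0,0,0,1.2,8.8,0,0,0,0,0,1.2,8.8,0,0,0,0,0,1.2,8.8]'
python3 -c "
from h import *
go(.4915,.1865,.037,84.4)"
```

```text
clock: 6.38
tool_pos: [0.496, 0.2443, 0.035]
eef_rot: [0.74, 0.673, -0.0, -0.0]
contact_force: [0.2, -0.0, -0.9]
grip_width: 0.0866
row [-0.0, 0.0, 0.004, -5.8, 0.1, -0.2] | at [0.496  0.2443 0.035 ] yaw 84.62 q7 -1.05 t 6.375
```

```bash
python3 -m handwheel '[0,0,0.004,-3,0.05,-0.2,8.8, 0,0,0.004,-5.8,0.1,-0.2,8.8,0,0,0.004,-5.8,0.1,-0.1,8.8,0,0,0.004,-5.8,0.1,0,8.8,0,0,0.004,-5.8,0.1,0,5,0,0,0.004,-5.8,0.1,0,5,0,0,0.004,-5.8,0.1,0,5,0,0,0.004,-5.8,0.1,0,5,0,0,0.004,-5.8,0.1,0,5]'
python3 -m handwheel '[0,0,0,0,0,-0.5,5, 0,0,0,0,0,-1.2,5,0,0,0,0,0,-1.2,5,0,0,0,0,0,-1.2,5]'
for i in 1 2; do python3 -m handwheel '[0,0,0,0,0,0,5]' | grep -E 'contact|pos|grip'; done
```

```text
clock: 7.5
tool_pos: [0.4915, 0.1867, 0.0352]
eef_rot: [0.741, 0.672, 0.0, -0.0]
contact_force: [0.2, 1.0, -0.0]
grip_width: 0.0597
clock: 8.0
tool_pos: [0.4916, 0.1863, 0.0473]
eef_rot: [0.741, 0.672, -0.0, 0.0]
contact_force: [0.3, 0.4, -0.7]
grip_width: 0.06
tool_pos: [0.4914, 0.1863, 0.047]
contact_force: [-0.1, -0.1, -1.8]
grip_width: 0.0599
tool_pos: [0.4914, 0.1864, 0.0471]
contact_force: [0.2, -0.4, -1.9]
grip_width: 0.0594
```

```bash
python3 -m handwheel '[0,0,0,0,0,0.8,5, 0,0,0,0,0,1.2,5,0,0,0,0,0,1.2,5,0,0,0,0,0,1.2,8.8,0,0,0,0,0,1.2,8.8,0,0,0,0,0,1.2,8.8]'
python3 -c "
from h import *
go(.501,.2998,.037,84.4)"
```

```text
clock: 9.0
tool_pos: [0.4916, 0.1865, 0.0351]
eef_rot: [0.741, 0.672, 0.0, -0.0]
contact_force: [0.3, 0.5, 0.2]
grip_width: 0.0869
row [-0.0, -0.0, -0.0, 11.37, -0.17, -0.19] | at [0.4916 0.1865 0.0351] yaw 84.39 q7 -0.99 t 9.0
```

```bash
python3 -m handwheel '[0,0,0,3,0,-0.2,8.8, 0,0,0,7,-0.1,-0.2,8.8,0,0,0,11.4,-0.17,-0.1,8.8,0,0,0,11.4,-0.17,0,8.8,0,0,0,11.4,-0.17,0,8.8,0,0,0,11.4,-0.17,0,5,0,0,0,11.4,-0.17,0,5,0,0,0,11.4,-0.17,0,5,0,0,0,11.4,-0.17,0,5,0,0,0,11.4,-0.17,0,5]'
python3 -m handwheel '[0,0,0,0,0,-0.5,5, 0,0,0,0,0,-1.2,5,0,0,0,0,0,-1.2,5,0,0,0,0,0,-1.2,5]'
for i in 1 2; do python3 -m handwheel '[0,0,0,0,0,0,5]' | grep -E 'contact|pos|grip'; done
python3 -c "
from h import *
go(.501,.2998,.16,84.4);go(.48,.03,.16,84.4)"
```

```text
clock: 10.25
tool_pos: [0.501, 0.2995, 0.0352]
eef_rot: [0.741, 0.671, -0.0, 0.0]
contact_force: [-0.2, -1.9, 2.1]
grip_width: 0.0598
clock: 10.75
tool_pos: [0.5009, 0.3, 0.0471]
eef_rot: [0.741, 0.672, -0.0, -0.0]
contact_force: [0.1, -0.1, -6.2]
grip_width: 0.0595
tool_pos: [0.5008, 0.3, 0.047]
contact_force: [-0.4, -0.6, -4.8]
grip_width: 0.0597
tool_pos: [0.5009, 0.3, 0.047]
contact_force: [-0.3, 0.7, -5.4]
grip_width: 0.0598
row [-0.0, 0.0, -0.0, -0.02, 0.01, -11.3] | at [0.5009 0.3    0.047 ] yaw 84.39 q7 -1.11 t 11.0
row [-0.0, 0.0, -0.0, -27.08, 0.56, -11.29] | at [0.5009 0.3    0.047 ] yaw 84.39 q7 -1.11 t 11.0
```

```bash
python3 -m handwheel '[0,0,0,0,0,-3,5, 0,0,0,0,0,-7,5, 0,0,0,0,0,-11.3,5, 0,0,0,0,0,-11.3,5, 0,0,0.1,-4,0.1,-11.3,5, 0,0,0.2,-9,0.2,-11.3,5, 0,0,0.328,-14,0.3,-11.3,5, 0,0,0.328,-19,0.4,-11.3,5, 0,0,0.328,-24,0.5,-11.3,5, 0,0,0.328,-27,0.56,-11.3,5, 0,0,0.328,-27,0.56,-9,5, 0,0,0.328,-27,0.56,-5,5, 0,0,0.328,-27,0.56,-1.5,5, 0,0,0.328,-27,0.56,0.2,5, 0,0,0.328,-27,0.56,0.8,5, 0,0,0.328,-27,0.56,0.8,5]'
python3 -c "
from h import *
go(.48,.03,.0315,65.6)"
```

```text
clock: 13.0
tool_pos: [0.4805, 0.0309, 0.0394]
eef_rot: [0.841, 0.542, 0.0, 0.0]
contact_force: [-0.4, 0.6, -5.7]
grip_width: 0.06
row [0.0, -0.0, 0.0, -0.11, -0.01, 0.79] | at [0.4805 0.0309 0.0394] yaw 65.6 q7 -0.96 t 13.0
```

```bash
python3 -m handwheel '[0,0,0,0,0,0.4,5, 0,0,0,0,0,0.7,5, 0,0,0,0,0,0.82,5, 0,0,0,0,0,0.82,5,0,0,0,0,0,0.82,5]'
python3 -m handwheel '[0,0,0,0,0,0,8.8,0,0,0,0,0,0,8.8,0,0,0,0,0,0,8.8]'
python3 -c "
from h import *
s=robot.observe();go(s['tool_pos'][0],s['tool_pos'][1],.16,-24.4)"
```

```text
clock: 13.62
tool_pos: [0.4803, 0.0307, 0.0312]
eef_rot: [0.841, 0.542, 0.0, 0.0]
contact_force: [-0.4, -0.5, -1.2]
grip_width: 0.0596
clock: 14.0
tool_pos: [0.4805, 0.0309, 0.0312]
eef_rot: [0.841, 0.542, 0.0, 0.0]
contact_force: [-0.5, -0.1, 1.2]
grip_width: 0.0869
row [0.0, -0.001, 1.571, 0.0, 0.01, -12.88] | at [0.4805 0.0309 0.0312] yaw 65.6 q7 -0.97 t 14.0
```

```bash
python3 -m handwheel '[0,0,0,0,0,-4,8.8,0,0,0,0,0,-9,8.8, 0,0,0.15,0,0,-14,8.8, 0,0,0.33,0,0,-18.8,8.8, 0,0,1.571,0,0,-18.8,8.8, 0,0,1.571,0,0,-18.8,8.8, 0,0,1.571,0,0,-18.8,8.8, 0,0,1.571,0,0,-18.8,8.8, 0,0,1.571,0,0,-18.8,8.8, 0,0,1.571,0,0,-18.8,8.8, 0,0,1.571,0,0,-18.8,8.8, 0,0,1.571,0,0,-18.8,8.8, 0,0,1.571,0,0,-18.8,8.8]'
python3 - <<'E'
from h import *
import pickle
c=cap("wrist","wtin"); pickle.dump(c,open("wtin.pkl","wb")); go(.4804,.0308,.038,-24.4)
E
```

```text
clock: 15.62
tool_pos: [0.4801, 0.0309, 0.219]
eef_rot: [0.978, -0.21, -0.0, -0.0]
contact_force: [0.3, -0.0, 0.1]
grip_width: 0.0879
row [-0.0, 0.0, 0.002, 0.03, -0.01, 18.1] | at [0.4801 0.0309 0.219 ] yaw -24.3 q7 -2.22 t 15.675
```

View pics/wtin.png

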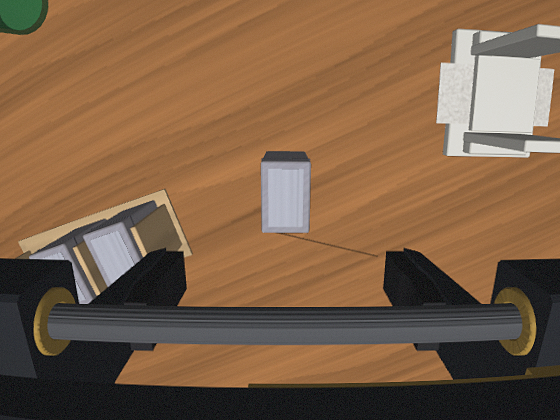

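```bash
python3 - <<'E'
from h import *
import pickle
c=pickle.load(open("wtin.pkl","rb"))
X=plane(c,[(261,161),(310.5,161),(310,233),(261.5,233)],.08); e=np.diff(np.r_[X,X[:1]],axis=0)[:,:2]
print(X.mean(0),np.linalg.norm(e,axis=1),np.degrees(np.arctan2(e[:,1],e[:,0])))
go(.4804,.0308,.038,-24.4)
E
```

```text
[0.47956068 0.03066549 0.08      ] [0.03895258 0.05968473 0.0401952  0.05967688] [-114.2443063   156.40261989   65.74607528  -24.79035665]
row [-0.0, 0.0, 0.002, 0.03, -0.01, 18.1] | at [0.4801 0.0309 0.219 ] yaw -24.3 q7 -2.22 t 15.675
```

Tin is upright at the expected spot, 60×39 mm top, and both empties are in the rack. Regrasping it by the broad faces, with the TCP at 38 mm.

```bash
python3 -m handwheel '[0,0,0,0,0,6,8.8,0,0,0,0,0,11,8.8,0,0,0,0,0,15,8.8,0,0,0,0,0,17,8.8,0,0,0,0,0,18.1,8.8,0,0,0,0,0,18.1,8.8,0,0,0,0,0,18.1,3,0,0,0,0,0,18.1,3,0,0,0,0,0,18.1,3,0,0,0,0,0,18.1,3,0,0,0,0,0,18.1,3,0,0,0,0,0,18.1,3,0,0,0,0,0,18.1,3]'
python3 -m handwheel '[0,0,0,0,0,-2,3,0,0,0,0,0,-6,3,0,0,0,0,0,-11,3,0,0,0,0,0,-14.2,3,0,0,0,0,0,-14.2,3]'
python3 -c "
from h import *
go(.4752,-.1915,.18,-24.4)"
```

```text
clock: 17.3
tool_pos: [0.4801, 0.0306, 0.038]
eef_rot: [0.977, -0.212, -0.0, 0.0]
contact_force: [-0.5, -0.9, 2.6]
grip_width: 0.04
clock: 17.92
tool_pos: [0.4812, 0.031, 0.1812]
eef_rot: [0.977, -0.211, 0.002, -0.001]
contact_force: [-0.2, -0.6, -5.4]
grip_width: 0.0399
row [-0.002, -0.003, -0.0, 8.65, 20.51, 0.11] | at [0.4812 0.031  0.1812] yaw -24.42 q7 -2.25 t 17.925
```

```bash
python3 -m handwheel '[0,0,0,1.7,4,0,3,0,0,0,3.4,8,0,3,0,0,0,5.5,13,0,3,0,0,0,7.6,18,0,3,0,0,0,8.65,20.5,0,3,0,0,0,8.65,20.5,0,3,0,0,0,8.65,20.5,0,3,0,0,0,8.65,20.5,0,3]'
python3 - <<'E'
from h import *
import pickle
go(.4752,-.1915,.11,-24.4)
for n in("wrist","scene","side"):
    c=cap(n,n+"_over"); pickle.dump(c,open(n+"_over.pkl","wb"))
E
```

```text
clock: 18.92
tool_pos: [0.474, -0.19, 0.1791]
eef_rot: [0.978, -0.21, -0.001, -0.0]
contact_force: [-0.6, -0.5, -5.5]
grip_width: 0.0394
row [-0.0, 0.002, 0.002, 0.19, 0.09, 6.91] | at [ 0.474  -0.19    0.1791] yaw -24.29 q7 -1.76 t 18.925
```

View pics/wrist_over.png

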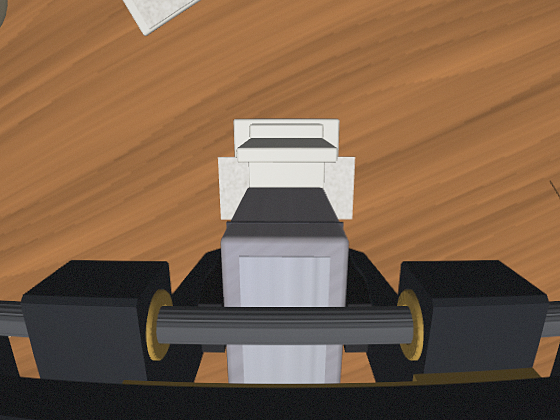

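View pics/side_over.png

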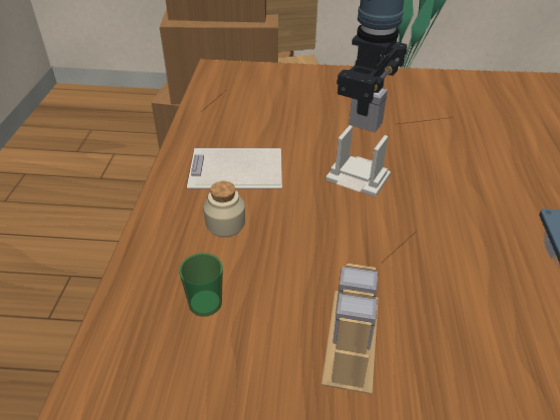

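```bash
python3 -m handwheel '[0,0,0,0.15,0.09,1.5,3,0,0,0,0.15,0.09,3,3,0,0,0,0.15,0.09,5,3,0,0,0,0.15,0.09,7,3,0,0,0,0.15,0.09,8.5,3,0,0,0,0.15,0.09,9.5,3,0,0,0,0.15,0.09,9.5,3,0,0,0,0.15,0.09,9.5,3]'
python3 - <<'E'
from h import *
go(.4752,-.1915,.06,-24.4)
cap("side","side_mid")
cv2.imwrite("pics/z_mid.png",cv2.resize(cv2.imread("pics/side_mid.png")[60:210,300:420],None,fx=4,fy=4,interpolation=cv2.INTER_CUBIC))
E
```

```text
clock: 20.08
tool_pos: [0.4757, -0.1932, 0.0855]
eef_rot: [0.977, -0.211, 0.0, 0.0]
contact_force: [-0.0, 0.3, -6.4]
grip_width: 0.04
row [-0.0, -0.001, -0.0, -0.12, -0.14, 2.55] | at [ 0.4757 -0.1932  0.0855] yaw -24.42 q7 -1.79 t 20.075
```

View pics/z_mid.png

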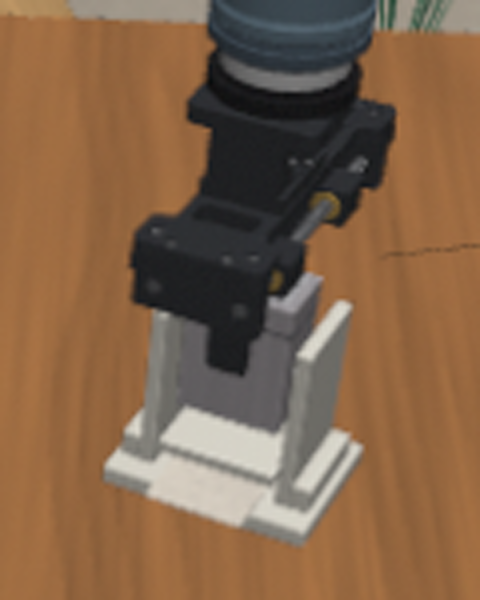

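The tin hangs between the cheeks with clear gaps on both sides. I'll correct about 1.5 mm and lower.

```bash
python3 -m handwheel '[0,0,0,-0.1,-0.13,0.6,3,0,0,0,-0.1,-0.13,1.2,3,0,0,0,-0.1,-0.13,1.6,3,0,0,0,-0.1,-0.13,2,3,0,0,0,-0.1,-0.13,2.4,3,0,0,0,-0.1,-0.13,2.4,3,0,0,0,-0.1,-0.13,2.4,3]'
python3 - <<'E'
from h import *
go(.4752,-.1915,.06,-24.4)
E
```

```text
clock: 21.0
tool_pos: [0.4747, -0.1914, 0.0611]
eef_rot: [0.977, -0.211, -0.0, 0.0]
contact_force: [-1.2, 0.4, -2.5]
grip_width: 0.0398
row [0.0, 0.0, -0.0, 0.05, -0.02, 0.11] | at [ 0.4747 -0.1914  0.0611] yaw -24.42 q7 -1.8 t 21.0
```

```bash
python3 -m handwheel '[0,0,0,0.05,0,0.1,3,0,0,0,0.05,0,0.1,3,0,0,0,0.05,0,0.1,3]'
python3 -m handwheel '[0,0,0,0,0,0,4.6,0,0,0,0,0,0,5.2,0,0,0,0,0,0,6,0,0,0,0,0,0,6,0,0,0,0,0,0,6]'
python3 - <<'E'
from h import *
go(.4752,-.1915,.06,-24.4)
E
```

```text
clock: 21.38
tool_pos: [0.475, -0.1916, 0.0601]
eef_rot: [0.977, -0.211, -0.0, 0.0]
contact_force: [-2.7, 1.0, -0.2]
grip_width: 0.0396
clock: 22.0
tool_pos: [0.4753, -0.1917, 0.06]
eef_rot: [0.977, -0.211, 0.0, 0.0]
contact_force: [-0.2, 0.3, -0.2]
grip_width: 0.0596
row [-0.0, -0.0, -0.0, -0.02, -0.01, 0.0] | at [ 0.4753 -0.1917  0.06  ] yaw -24.42 q7 -1.8 t 22.0
```

```bash
python3 -m handwheel '[0,0,0,0,0,-2,6,0,0,0,0,0,-5,6,0,0,0,0,0,-9,6.5,0,0,0,0,0,-14,8,0,0,0,0,0,-20,8,0,0,0,0,0,-22,8,0,0,0,0,0,-22,8,0,0,0,0,0,-22,8]'
python3 - <<'E'
from h import *
import pickle
for n,b in(("wrist",(120,280,200,370)),("scene",(100,220,110,220)),("side",(90,210,310,410))):
    c=cap(n,n+"_end"); pickle.dump(c,open(n+"_end.pkl","wb"))
    cv2.imwrite(f"pics/z_{n}_end.png",cv2.resize(cv2.imread(f"pics/{n}_end.png")[b[0]:b[1],b[2]:b[3]],None,fx=4,fy=4,interpolation=cv2.INTER_CUBIC))
go(.4752,-.1915,.28,-24.4)
E
```

```text
clock: 23.0
tool_pos: [0.4744, -0.1914, 0.2786]
eef_rot: [0.977, -0.211, -0.001, -0.0]
contact_force: [0.5, -0.3, 0.2]
grip_width: 0.0803
row [0.0, 0.003, -0.0, 0.07, -0.02, -0.15] | at [ 0.4745 -0.1914  0.2785] yaw -24.41 q7 -1.74 t 23.15
```

View pics/z_wrist_end.png

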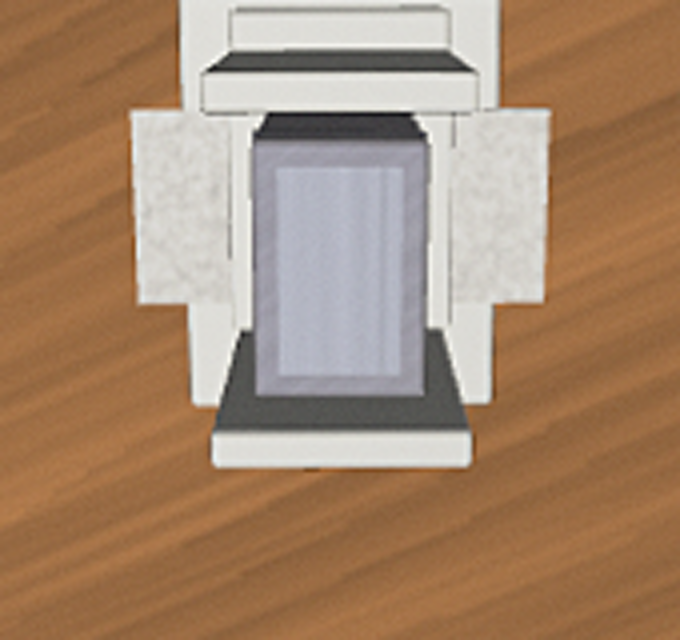

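View pics/z_side_end.png

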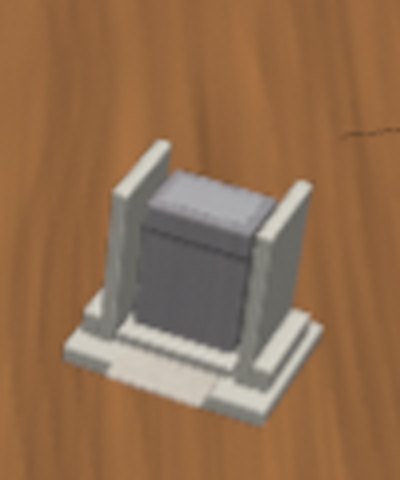

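View pics/z_scene_end.png

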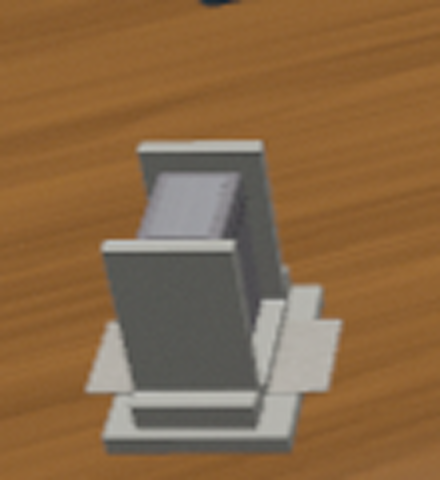

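View pics/scene_end.png

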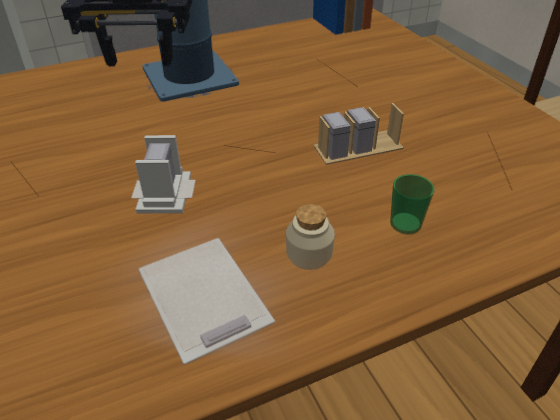

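```bash
python3 - <<'E'
from h import *
import pickle
c=pickle.load(open("wrist_end.pkl","rb"))
def m(p): return (np.array(p,float)+0.5)/4-0.5+[200,120]
def q(p,z,n):
    X=plane(c,m(p),z); e=np.diff(np.r_[X,X[:1]],axis=0)[:,:2]; print(n,X.mean(0).round(4),np.linalg.norm(e,axis=1).round(4),np.degrees(np.arctan2(e[1,1],e[1,0])).round(1)); return X.mean(0)
t=q([(252,140),(428,140),(424,396),(256,396)],.102,"tin")
a=q([(201,72),(477,72),(476,113),(201,113)],.11,"chk");b=q([(213,431),(472,431),(471,467),(213,467)],.11,"chk")
mid=(a+b)/2; d=t-mid; th=np.radians(-24.4); print("offset in press frame",d@[np.cos(th),np.sin(th),0],d@[-np.sin(th),np.cos(th),0])
# height by side/scene: two-view of tin top corners (far corners in side crop x4 at 310,90)
S=pickle.load(open("side_end.pkl","rb"))
for zt in (.102,.110):
    ar=th; R2=np.array([[np.cos(ar),-np.sin(ar)],[np.sin(ar),np.cos(ar)]])
    C=np.c_[(np.array([[-.03,.02],[.03,.02],[.03,-.02],[-.03,-.02]])@R2.T)+[.4752,-.1915],np.full(4,zt)]
    print(zt,"side zoom px",((proj(S,C)-[310,90])*4).round(0).tolist())
H=np.c_[(np.array([[-.0405,-.03],[-.0405,.03],[.0405,.03],[.0405,-.03]])@R2.T)+[.4752,-.1915],np.full(4,.11)]
print("cheek pred",((proj(S,H)-[310,90])*4).round(0).tolist())
E
```

```text
tin [ 0.4748 -0.1911  0.102 ] [0.039  0.0592 0.039  0.0592] 155.6
chk [ 0.512  -0.2077  0.11  ] [0.0591 0.0087 0.0592 0.0087] 155.4
chk [ 0.4383 -0.1751  0.11  ] [0.059  0.0087 0.0592 0.0087] 155.5
offset in press frame -0.0004199649301549378 0.00011551931144859196
0.102 side zoom px [[251.0, 230.0], [145.0, 198.0], [175.0, 162.0], [279.0, 192.0]]
0.11 side zoom px [[253.0, 217.0], [146.0, 185.0], [177.0, 149.0], [281.0, 179.0]]
cheek pred [[307.0, 176.0], [265.0, 232.0], [120.0, 189.0], [166.0, 135.0]]
```

```bash
python3 -c "
from h import *
s=robot.observe();print(s['clock'],s['contact_force'],s['dq'].round(3) if hasattr(s['dq'],'round') else s['dq']); print(robot.close_job())"
```

```text
23.15 [ 0.15067289 -0.55067771  0.54710337] [ 0.001 -0.002 -0.001 -0.006  0.001  0.001 -0.001]
the job is handed in; nothing more can be done
None
```

The full tin is standing upright in the middle of the press plate, its long side from cheek to cheek, and the job is handed in. It took about 23 s.

- **Finding it:** I lifted each tin about 12 mm by its narrow ends. Two pulled down with about 1.4 N (empty). The one in the lane farthest to the robot's left, at y ≈ 0.30 m, pulled about 5.5 N (full). The two empty ones were set back in their lanes.
- **Placing it:** I set the full tin on the desk, took it anew by its broad faces and lowered it into the press. I let go only once the wrist force had dropped to about zero.

**Last checks:**
- **Position:** the tin is within 0.5 mm of the middle between the cheeks and lines up with them to a fraction of a degree.
- **Plate down:** the tin was released with its underside at about 22 mm, which is the fully-down height. The side view also fits a tin top at 102 mm rather than 110 mm, but only after allowing for that camera sitting about 2 px (roughly 4 mm) off. I had no direct reading of the plate.
- **Surroundings:** the empty tins are upright in the rack, and the jar, tumbler and clip board look unmoved. The gripper is clear, about 28 cm above the desk.

The fixed cameras disagreed by about 5 mm in y, so I positioned the tins and the press from the wrist camera. A sideways reading of 2.7 N showed up just before I let go and vanished on release.

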